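Turn a culture dish over in the turn-over cradle

ROBOT

A 6-joint arm with a two-finger parallel gripper is mounted at the origin on the work surface. World frame = base frame: x ahead of the robot, y to its left, z up, the work surface at z = 0. Lengths are in m, angles in rad, forces in N, time in s.
With the tool pointing down it reaches from about 0.35 to 0.975 m from the base axis. Payload 7.1 kg.
Tool frame: the origin (TCP) lies midway between the tips of the shut fingers; the grasp point (between the pads) lies 19 mm behind it; z points along the fingers, y is the line along which they close (so a half turn about z gives the same grasp; the last joint's range is limited). The gripper opens to 88 mm and grips with 3 to 60 N. Pads are 20 mm wide; open, the fingers measure 115 mm over their backs; the gripper's body (75 mm by 178 mm) begins 61 mm behind the grasp point.
Start: joints at [-1.185, 0.423, 1.63, -0, 1.089, -0.019], TCP at [0.246, -0.574, 0.223] pointing down, gripper open.
Joint ranges: [-3, 3], [-0.9, 2.11], [0.09, 2.58], [-1.31, 4.45], [0.11, 2.69], [-2.54, 2.54]. Speed limits (rad/s): [2.39, 2.39, 3.01, 3.14, 3.14, 3.14].

INTERFACE

Orientations are given as a unit quaternion [w, x, y, z].
In Python, from station import move_pose, movel, movej, command_gripper, wait, inverse_kinematics, read_camera, camera_info, MotionError, job_done, get_time, get_joint_pos, get_qvel, get_effort, get_tcp_pos, get_ee_rot, get_ft_force, get_ft_torque, get_grip_width, get_finger_force gives the robot as it stands. Calls block until the motion is done:
- move_pose(position, orientation): joint-space move of the TCP to a pose.
- movel(position, frame=None, v=0.15, until_force=None): straight line of the TCP; frame=None keeps the orientation; v is the mean speed in m/s. With until_force (N) it stops when the force on the tool has changed by that much, and returns True; else False.
- movej(angles): joint-space move.
- command_gripper(opening): opening from 0.0 (shut) to 1.0 (fully open); the grip force is fixed at half the most; returns when the fingers have stopped.
- wait(seconds).
- inverse_kinematics(position, orientation): joint angles nearest the present ones, or None.
- read_camera(name): name is "side" or "top"; returns the picture (400x640x3 uint8, red, green, blue); there is no depth.
- camera_info(name): a dict with "intrinsics" (3x3 intrinsics, pixels), "T" (4x4, takes a point from camera to world coordinates). Camera axes: x right, y up, looking along -z (the intrinsics and any distortion apply to the point x, -y, -z); pixel columns grow to the right and rows downward; lengths in m; the calibration is good to about 2 mm. A picture is of the moment at which its call begins. camera_info takes no time and is no camera call.
A pose or a line that the arm cannot do raises MotionError and nothing moves.
- job_done(): hands the job in; it is judged then, once.
Readings, each from a call of its own:
- get_time(): time.
- get_joint_pos(): joint angles.
- get_qvel(): joint speeds.
- get_effort(): joint torques, N m.
- get_tcp_pos(): TCP position.
- get_ee_rot(): TCP orientation.
- get_ft_force(): force on the tool from outside, world axes, zero at the start.
- get_ft_torque(): the same for the moment, N m.
- get_grip_width(): opening from 0.0 (shut) to 1.0 (fully open).
- get_finger_force(): force on a finger pad.
Only numpy, scipy, OpenCV 4.12 (cv2) and the standard library are available. Lean on these libraries where they do the work, as an engineer would, in place of code of your own. Each camera call takes 0.05 s, during which the arm holds its last target. There are 200 camera calls.

TASK

Turn the closed culture dish over with the turn-over cradle: fold the hinged leaf that carries it right over onto the sloping nest until it stops, then lay the leaf back flat, so that the dish is left upside down in the nest. Then take the dish out of the nest and set it, upside down and flat, in the middle of the square platform: the platform's height is not known, so feel for it, do not press hard, and let go only when the dish rests on it. Leave the other things on the bench where they stand, and the leaf lying flat.

Things in the scene. Friction and masses are not known exactly. Their poses are not given: they have to be found in the camera images.
- dish_center (a point): centre (half-way up) of the closed culture dish, a rigid disc 16 mm thick, 50 to 85 g: clear lid 60 mm across (upper 11 mm at the start) over a white base 55 mm across (lower 5 mm). z points from base to lid: up at the start, down when turned over. Starts lying in the leaf. Grip it across the 60 mm, the fingertips not past its underside
- leaf (a joint): angle of the cradle's hinged leaf: 0 open and flat (as at the start), growing as it is folded over, 2.443 rad (140 degrees) at its stop, where it lies parallel to the nest with a 20 mm gap for the dish. The hinge is stiff (0.16 N m of friction): the leaf stays where it is left. Past 90 degrees the dish tips off the leaf onto the nest
- leaf_bar (a point): middle of the leaf's handle: a steel bar 10 mm thick, 80 mm long, parallel to the hinge, 118 mm from it and 13 mm below it when flat (42 mm above the bench). Two rods 36 mm either side of the middle carry it; between bar and leaf edge 37 mm are free, and nothing is under the bar. It moves round the hinge on a 119 mm radius and can turn between gripping fingers
- hinge (a point): middle of the hinge line, 55 mm above the bench, fixed to the cradle. x along the hinge, y level towards the nest, z up; the open leaf lies on the -y side. Leaf and nest plates are 84 mm wide along x and reach 76 mm from the hinge; their faces lie 10 mm below the hinge plane and carry pins 9 mm tall round the dish. Cheeks at x = -58..-48 and 48..58 mm rise 4 mm above the hinge
- nest (a point): where the dish's centre lies when turned over in the nest; fixed to the cradle, axes as hinge. The nest's face slopes 40 degrees, rising towards +y, and lies 8 mm behind this point. Two pins 34 mm from this point, 42 degrees either side of straight down the slope, keep the dish from sliding down; beside it along x nothing stands, so it can be gripped along x
- jack: fixed stand with a square 90 mm platform on a column; origin at the middle of its grey base (94 mm square) on the bench, z up. The platform's top is level, centred above this point, somewhere between 50 and 80 mm above the bench: the height is not reported. The top is sprung: it gives about 1 mm per 2 N, at most 6 mm. A clamp screw reaches 44 mm out on +x, 30 mm up
- heater: bystander: block heater, 95 mm square, 49 mm high, fixed; origin under its centre. It and the stand may have changed places
- beaker: bystander: loose empty glass beaker, 52 mm wide, 70 mm high; origin under its centre
- flask: bystander: loose empty conical flask, 82 mm wide, 130 mm high; origin under its centre
- bottle: bystander: loose amber bottle, 64 mm wide, 150 mm high; origin under its centre
- spare: bystander: loose stack of two dishes, 60 mm wide, 32 mm high; origin under its centre
- timer: bystander: loose small timer box, 60 mm square, 22 mm high; origin under its centre
- pipette: bystander: loose hand pipette lying along its x axis, 225 mm long, 22 mm high; origin 3 mm from its middle, on the bench
- dish: the dish itself, origin at the middle of its base's outer face, axes as dish_center
Not all that is in view belongs to the job. What is shaped like the part that bears leaf but red is not meant. What is shaped like the dish but orange is not meant.

How it is judged:
By the outcome, as a careful person would: the job done as asked, in the order asked, and still so for the second after the job is handed in, with the robot touching nothing.
It also fails if it takes over 64 s, if anything falls off the work surface, if the arm or the gripper's body presses on something with over 40 N, if the wrist force passes 120 N, or if a joint passes its speed limit or range.

## Working session

There is one attempt and no reset: what is moved stays moved. The work goes in short steps, each a Python script; the robot and the scene stay as the last script left them, time stands still between calls to the robot, and variables do not carry over. Pictures are saved under pics/ and viewed, at most 10 in all, crops included, and the job is handed in when it is done.

```bash
mkdir -p pics; ls
python3 - <<'E'
from station import *
import cv2
for n in("top","side"):
    cv2.imwrite(f"pics/{n}0.png",cv2.resize(read_camera(n)[:,:,::-1],(800,500),interpolation=cv2.INTER_CUBIC))
    print(n,camera_info(n))
print(get_ee_rot())
E
```

```text
pics
top {'intrinsics': array([[467.12635976,   0.        , 321.39548985],
       [  0.        , 467.12635976, 189.60361996],
       [  0.        ,   0.        ,   1.        ]]), 'T': array([[ 0.02735161,  0.98590998, -0.16502544,  0.34906929],
       [-0.99952198,  0.0293536 ,  0.0097044 ,  0.1249516 ],
       [ 0.01441175,  0.16468113,  0.98624157,  1.42646813],
       [ 0.        ,  0.        ,  0.        ,  1.        ]])}
side {'intrinsics': array([[509.17354007,   0.        , 324.59233568],
       [  0.        , 509.17354007, 205.83807409],
       [  0.        ,   0.        ,   1.        ]]), 'T': array([[-0.99738924,  0.03490987, -0.06321391,  0.43500409],
       [-0.07189658, -0.56189559,  0.82407781,  1.57909932],
       [-0.00675117,  0.8264712 ,  0.56293852,  1.06939199],
       [ 0.        ,  0.        ,  0.        ,  1.        ]])}
[-7.06292508e-04  9.79592949e-01  2.00990394e-01 -1.32814013e-04]
```

View pics/top0.png

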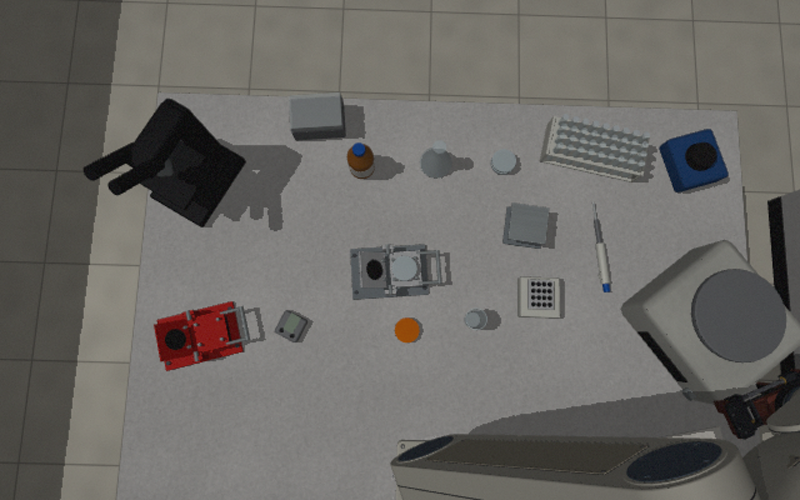

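View pics/side0.png

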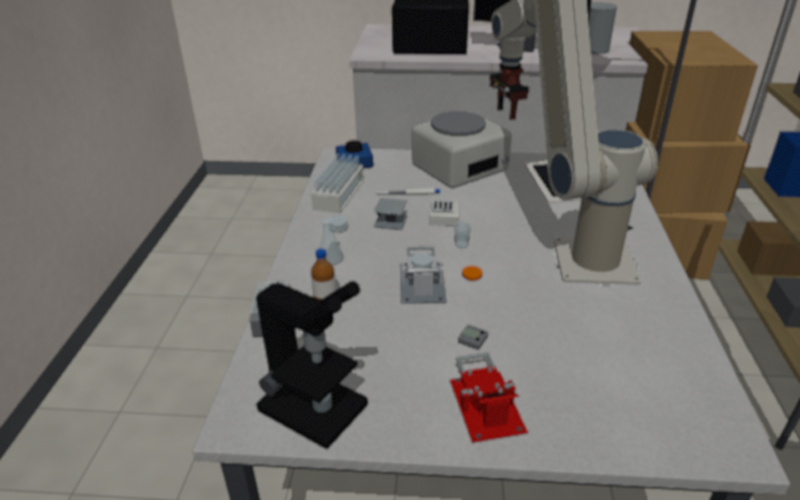

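Candidates in the top view: the grey cradle at (395,270) versus the red one at (205,335), which is a decoy. The dish on the grey leaf is at (404,266); the orange disc at (407,330) is a decoy, and the spare stack is at (504,162). The jack is the grey plate at (528,225) and the heater is the holed block at (541,297). I choose the grey cradle with the clear dish and will check it in one close crop.

Run:
```python
from station import *
import cv2,numpy as np
a=read_camera("top")[:,:,::-1]; b=read_camera("side")[:,:,::-1]
A=cv2.resize(a[180:256,270:370],(800,608)[:2],interpolation=cv2.INTER_CUBIC)[:600]
cv2.imwrite("pics/c1.png",A)   # 8x, origin (270,180)
J=cv2.resize(a[155:205,395:455],(480,400),interpolation=cv2.INTER_CUBIC) #8x
S=cv2.resize(b[145:245,290:370],(320,400),interpolation=cv2.INTER_CUBIC) #4x origin 290,145
cv2.imwrite("pics/c2.png",np.hstack([J,S]))
```

```text
(no output)
```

View pics/c1.png

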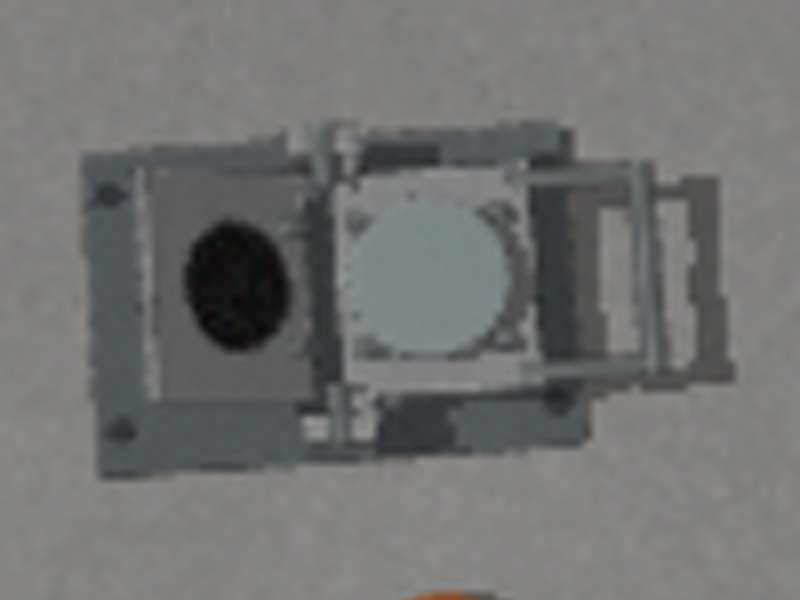

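View pics/c2.png

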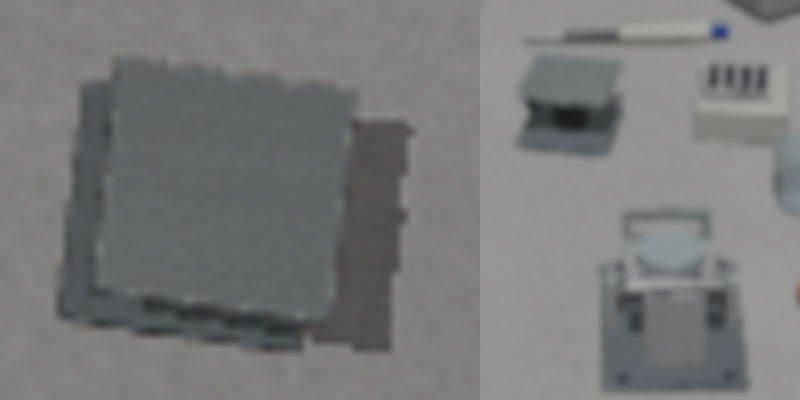

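The crop confirms it: grey cradle with a clear dish on the leaf, nest (black hole) to the left. In the 8x crop the bar ends are at (643,162) and (655,378), the hinge ends at about (320,140) and (340,430), and the dish centre at (430,275). The jack platform corners are (115,58), (357,88), (332,318) and (97,290).

```bash
cat > h.py <<'E'
from station import *
import numpy as np
from scipy.spatial.transform import Rotation as R
def px2w(n,uv,z):
    c=camera_info(n);K=c["intrinsics"];T=c["T"]
    d=np.linalg.inv(K)@[uv[0],uv[1],1]; d=T[:3,:3]@[d[0],-d[1],-d[2]]; o=T[:3,3]
    return o+d*(z-o[2])/d[2]
def w2px(n,p):
    c=camera_info(n);T=c["T"]; q=T[:3,:3].T@(np.array(p)-T[:3,3]); k=c["intrinsics"]@[q[0],-q[1],-q[2]]
    return k[:2]/k[2]
def quat(x,y,z):
    q=R.from_matrix(np.c_[x,y,z]).as_quat(); return [q[3],q[0],q[1],q[2]]
E
python3 - <<'E'
from h import *
np.set_printoptions(precision=4,suppress=True)
f=lambda u,v,z,o=(270,180):px2w("top",(o[0]+u/8-.44,o[1]+v/8-.44),z)
b1,b2=f(643,164,.042),f(655,378,.042); bar=(b1+b2)/2
h1,h2=f(320,140,.055),f(340,430,.055); d=f(430,275,.061)
bp=[f(*c,.006) for c in((82,155),(572,125),(590,443),(100,477))]
print("bar",b1,b2,bar,np.linalg.norm(b1-b2)); print("hinge",h1,h2,(h1+h2)/2); print("dish",d)
print("baseplate",*bp)
ang=lambda v:np.degrees(np.arctan2(v[1],v[0]))
print("angles",ang(b1-b2),ang(h1-h2),ang(bp[0]-bp[3]),ang(bp[1]-bp[2]),ang(bp[0]-bp[1])-90,ang(bp[3]-bp[2])-90)
o=(395,155)
print("jackbase",(f(82,82,.008,o)+f(302,350,.008,o))/2)
for z in(.05,.065,.08):
    P=np.array([f(*c,z,o) for c in((115,58),(357,88),(332,318),(97,290))]); print(z,P.mean(0),np.linalg.norm(P-np.roll(P,1,0),axis=1),ang(P[0]-P[3]))
# side: platform corners 4x crop origin (290,145), pasted at x=480
for z in(.05,.065,.08):
    P=np.array([px2w("side",(290+(u-480)/4-.4,145+v/4-.4),z) for u,v in((533,57),(622,62),(612,108),(523,98))]); print("side",z,P.mean(0))
print("side bar",px2w("side",(290+(665-480)/4-.4,145+212/4-.4),.044))
E
```

```text
bar [0.5515 0.025  0.042 ] [0.4715 0.0191 0.042 ] [0.5115 0.022  0.042 ] 0.08028114074963955
hinge [0.5551 0.146  0.055 ] [0.4479 0.1353 0.055 ] [0.5015 0.1406 0.055 ]
dish [0.5053 0.1039 0.061 ]
baseplate [0.5539 0.2378 0.006 ] [0.5711 0.05   0.006 ] [0.4492 0.0406 0.006 ] [0.4312 0.2258 0.006 ]
angles 4.172813498191899 5.706776284912776 5.56654406050662 4.375567781473374 5.235549508920698 5.578939967150191
jackbase [ 0.6209 -0.1889  0.008 ]
0.05 [ 0.6237 -0.1925  0.05  ] [0.0895 0.0921 0.089  0.0885] -4.534257635871607
0.065 [ 0.6207 -0.189   0.065 ] [0.0885 0.0911 0.088  0.0875] -4.534257635871603
0.08 [ 0.6177 -0.1856  0.08  ] [0.0875 0.0901 0.0871 0.0865] -4.5342576358715805
side 0.05 [ 0.6185 -0.2035  0.05  ]
side 0.065 [ 0.6158 -0.1773  0.065 ]
side 0.08 [ 0.6131 -0.151   0.08  ]
side bar [0.5128 0.022  0.044 ]
```

```bash
cat >> h.py <<'E'
np.set_printoptions(precision=4,suppress=True)
yaw=np.radians(5.3)
hx=np.array([np.cos(yaw),np.sin(yaw),0]);hy=np.array([-np.sin(yaw),np.cos(yaw),0]);Z=np.array([0,0,1.])
DOWN=quat(hx,-hy,-Z)
H=np.array([.5008,.1397,.055])
OFF=.015
def barpos(th,H=H):
    a=np.arctan2(-.013,-.118)-th; return H+.1187*(np.cos(a)*hy+np.sin(a)*Z)
def arc(t0,t1,n,v,H=H):
    for th in np.linspace(t0,t1,n+1)[1:]:
        movel(barpos(th,H)-[0,0,OFF],v=v)
        print(round(np.degrees(th)),get_tcp_pos(),get_ft_force(),round(get_time(),2))
E
python3 - <<'E'
from h import *
b=barpos(0); print(b)
ok=[inverse_kinematics(barpos(t)-[0,0,OFF],DOWN) is not None for t in np.linspace(0,2.44,8)]; print(ok)
command_gripper(.4)
move_pose(b+[0,0,.13],DOWN)
movel(b-[0,0,OFF],v=.12)
print(get_time(),get_ft_force(),get_tcp_pos())
command_gripper(0)
print(get_time(),get_ft_force(),get_tcp_pos(),get_grip_width()*88,get_finger_force())
arc(0,.5,3,.06)
E
```

```text
[0.5117 0.0222 0.042 ]
[True, True, True, True, True, True, True, True]
4.8333 [ 0.0508 -0.2949  0.8725] [0.5122 0.0222 0.0276]
5.3667 [-0.7683 -0.7408  2.1794] [0.5119 0.0222 0.0272] 8.976979176306408 30.00026822090149
10 [0.5119 0.0217 0.0471] [ 0.8822 -0.6171 -1.0695] 5.85
19 [0.5117 0.0242 0.0664] [ 0.9518 -5.2123 -0.4047] 6.33
29 [0.5112 0.0296 0.0853] [ 1.171  -9.7403  3.605 ] 6.82
```

Run:
```python
from h import *
arc(.5,1.5,6,.08)
```

```text
38 [0.5104 0.038  0.1033] [  1.0084 -13.7327   6.8392] 7.22
48 [0.5094 0.049  0.1197] [ -1.0955 -17.1784  13.8817] 7.62
57 [0.5084 0.0628 0.1342] [ -4.4918 -20.4693  22.8466] 8.02
67 [0.5067 0.0799 0.1455] [ -5.5738 -15.2663  25.7452] 8.42
76 [0.5049 0.0987 0.1537] [-5.4495 -8.9603 24.43  ] 8.82
86 [0.5029 0.1186 0.1585] [-5.0922 -3.22   21.1905] 9.22
```

```bash
cat >> h.py <<'E'
def arcc(t0,t1,n,v,c,g=6e-5):
    c=np.array(c,float)
    for th in np.linspace(t0,t1,n+1)[1:]:
        a=np.arctan2(-.013,-.118)-th; r=np.cos(a)*hy+np.sin(a)*Z
        f=get_ft_force(); c=c+g*(f@r)*r
        movel(barpos(th)-[0,0,OFF]+c,v=v)
        f=get_ft_force(); print(round(np.degrees(th)),get_tcp_pos(),f,"radial",round(f@r,1),c,round(get_time(),2))
    return c
E
python3 - <<'E'
from h import *
print("cmd err",barpos(1.5)-[0,0,OFF]-get_tcp_pos())
arcc(1.5,2.3,5,.07,[0,0,0])
E
```

```text
cmd err [-0.0001 -0.0002 -0.0017]
95 [0.501  0.1378 0.1603] [-1.344  0.339  9.114] radial 9.1 [ 0.     -0.      0.0013] 9.64
104 [0.4992 0.1567 0.1591] [ 1.1661 -0.4349  1.296 ] radial 1.2 [-0.      0.      0.0018] 10.07
113 [0.4975 0.1752 0.1549] [ 3.0204 -0.15   -3.0518] radial -3.0 [-0.      0.0001  0.0019] 10.49
123 [0.4959 0.1926 0.1479] [ 3.219   0.0825 -1.257 ] radial -1.2 [ 0.     -0.      0.0017] 10.92
132 [0.4945 0.2088 0.138 ] [ 2.5874  0.0384 -2.4843] radial -2.1 [ 0.     -0.      0.0017] 11.34
```

```bash
cat > s.py <<'E'
from h import *
import cv2
c=np.array([0,0,.0017])
for th in (2.40,2.47,2.5):
    s=movel(barpos(th)-[0,0,OFF]+c,v=.04,until_force=12); print(th,s,get_tcp_pos(),get_ft_force(),get_time())
    if s: break
rel=get_tcp_pos()+[0,0,OFF]-c-H
a=np.arctan2(rel@Z,rel@hy); th=np.arctan2(-.013,-.118)-a; th%=2*np.pi; print("leaf deg",np.degrees(th))
wait(.3)
im=read_camera("top")[:,:,::-1]; cv2.imwrite("pics/f.png",cv2.resize(im[180:256,270:370],(800,608),interpolation=cv2.INTER_CUBIC)[:600])
np.save("th.npy",th)
E
python3 s.py
```

```text
2.4 False [0.4936 0.218  0.1308] [ 2.5744  0.5658 -0.9521] 11.7917
2.47 True [0.4934 0.2215 0.1272] [ 0.5471 -4.6777  8.0442] 12.0333
leaf deg 140.14316935962356
```

```bash
cat > s2.py <<'E'
from h import *
import cv2
c=arcc(2.44,0.25,13,.08,[0,0,.0017])
c=arcc(.25,0.0,2,.05,c)
# settle to the flat stop
s=movel(barpos(-.05)-[0,0,OFF]+c,v=.03,until_force=8); print(s,get_tcp_pos(),get_ft_force(),get_time())
E
python3 s2.py
```

```text
130 [0.4948 0.2056 0.1407] [1.7325 1.1929 3.269 ] radial 3.3 [-0.      0.0001  0.0019] 12.79
120 [0.4965 0.1888 0.1509] [-0.325   2.0266  7.4061] radial 7.6 [-0.      0.0002  0.0021] 13.19
111 [0.4982 0.1698 0.1579] [-0.7567  2.918   7.6386] radial 8.1 [-0.      0.0003  0.0025] 13.59
101 [0.4999 0.1499 0.1614] [ 0.0861 -0.0045  6.1506] radial 6.1 [-0.      0.0004  0.003 ] 13.99
92 [0.5015 0.1298 0.1614] [ 1.5557 -1.4814  1.9581] radial 2.1 [-0.      0.0003  0.0034] 14.39
82 [0.5033 0.1099 0.158 ] [ 1.4826 -0.7223 -1.6848] radial -1.4 [-0.      0.0003  0.0035] 14.79
72 [0.5049 0.0912 0.1513] [-0.2277  1.2316 -2.0153] radial -2.3 [-0.      0.0003  0.0034] 15.19
63 [0.5066 0.0738 0.1416] [-0.9914 -0.6438 -0.5651] radial -0.2 [-0.      0.0004  0.0033] 15.59
53 [0.508  0.0587 0.1292] [-1.2184  0.7284 -1.3172] radial -1.5 [-0.      0.0004  0.0033] 15.99
43 [0.5093 0.0457 0.1145] [-2.8808 -0.1218 -1.5316] radial -1.0 [-0.      0.0005  0.0033] 16.39
34 [0.5103 0.0353 0.0977] [-2.5557  0.5523 -1.6416] radial -1.5 [-0.      0.0005  0.0033] 16.79
24 [0.511  0.0277 0.0793] [-3.1548 -0.9697 -1.895 ] radial 0.1 [-0.0001  0.0006  0.0032] 17.19
14 [0.5115 0.0231 0.06  ] [-3.7446 -3.2706  0.3411] radial 2.9 [-0.0001  0.0006  0.0032] 17.59
7 [0.5117 0.0216 0.0453] [-3.314  -4.5518  0.1969] radial 4.2 [-0.      0.0004  0.0032] 18.04
0 [0.5116 0.0219 0.0304] [-3.6786 -6.8859 -0.6362] radial 6.5 [-0.      0.0002  0.0032] 18.49
True [0.5115 0.0222 0.0257] [-1.2321 -0.9672  6.8105] 18.7417
```

```bash
cat > s3.py <<'E'
from h import *
import cv2
command_gripper(.4)
p=get_tcp_pos(); movel(p+[0,0,.12],v=.2)
move_pose([.55,-.12,.22],DOWN)
im=read_camera("top")[:,:,::-1]; b=read_camera("side")[:,:,::-1]
A=cv2.resize(im[185:255,275:365],None,fx=5,fy=5,interpolation=cv2.INTER_CUBIC)
B=cv2.resize(b[190:250,310:365],None,fx=6,fy=6,interpolation=cv2.INTER_CUBIC)[:350]
cv2.imwrite("pics/n.png",np.hstack([A,B])); print(get_time(),A.shape,B.shape,get_ft_force())
E
python3 s3.py
```

```text
20.9 (350, 450, 3) (350, 330, 3) [ 1.2125 -0.0302  0.2126]
```

View pics/n.png

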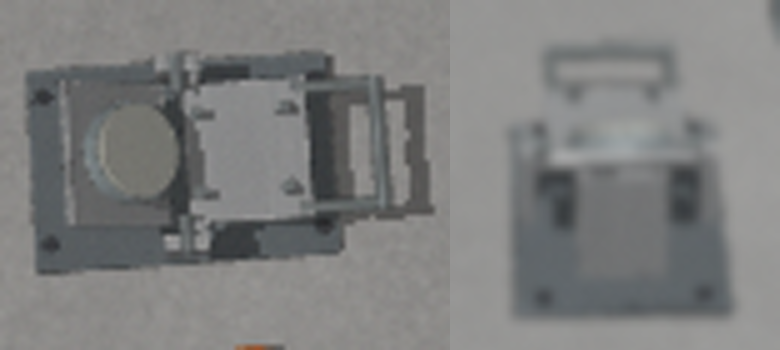

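The dish lies upside down in the nest, with the cream base face up at crop (139,151), and the leaf is flat. Now solve for its position and check the grip pose.

```bash
cat >> h.py <<'E'
t=np.radians(40)
u=np.cos(t)*hy+np.sin(t)*Z; n=-np.sin(t)*hy+np.cos(t)*Z
TILT=quat(hy*0+(-u),-hx,-n) if np.dot(np.cross(-u,-hx),-n)>0 else quat(u,-hx,-n)
E
python3 - <<'E'
from h import *
from scipy.optimize import least_squares
m=np.array([275+139/5-.4,185+151/5-.4])
r=least_squares(lambda q:w2px("top",H+q[0]*hx+q[1]*u+.006*n)-m,[0,.04]); print(r.x,r.cost)
c=H+r.x[0]*hx+r.x[1]*u-.002*n; print("centre",c, "nest@s38",H+.038*u-.002*n)
for s in(1,-1):
    q=quat(s*u,-s*np.cross(n,u)*-1 if 0 else np.cross(-n,s*u),-n); print(s,q,[inverse_kinematics(c-.0055*n+d*n,q) for d in(0,.08)])
    xx=s*hy; qd=quat(xx,np.cross(-Z,xx),-Z); print([inverse_kinematics([.62,-.189,z],qd) for z in(.06,.15)])
E
```

```text
[-0.0001  0.0376] 4.0389678347315804e-28
centre [0.4979 0.1697 0.0776] nest@s38 [0.498  0.17   0.0779]
1 [np.float64(-0.2527677635234116), np.float64(0.6330311762566165), np.float64(0.6944737226466191), np.float64(0.2304045055199303)] [array([-0.0715,  0.6334,  1.9675,  0.9187,  0.9238, -0.881 ]), array([-0.1679,  0.5278,  1.9387,  0.7961,  1.0535, -0.8026])]
[array([-0.3143,  0.6615,  1.6588, -0.    ,  0.8213, -0.4068]), array([-0.3143,  0.5403,  1.6247, -0.    ,  0.9767, -0.4068])]
-1 [np.float64(-0.2304045055199303), np.float64(0.6944737226466191), np.float64(-0.6330311762566165), np.float64(-0.2527677635234116)] [array([-0.0715,  0.6334,  1.9675,  0.9187,  0.9238,  2.2606]), array([-0.1679,  0.5278,  1.9387,  0.7961,  1.0535,  2.339 ])]
[None, None]
```

```bash
cat >> h.py <<'E'
QT=quat(u,np.cross(-n,u),-n); QD=quat(hy,np.cross(-Z,hy),-Z)
C=np.array([.4979,.1697,.0776])
E
cat > s4.py <<'E'
from h import *
import cv2
command_gripper(.86)
move_pose(C+.09*n,QT)
movel(C+.012*n,v=.12)
wait(.2);s=movel(C-.005*n,v=.03,until_force=5); print(s,(get_tcp_pos()-C)@n,get_ft_force(),get_time())
command_gripper(0)
print(get_grip_width()*88,get_finger_force(),get_ft_force(),get_tcp_pos(),get_time())
E
python3 s4.py
```

```text
False -0.005125181250005453 [-0.0475  0.042  -0.0536] 25.1667
59.28207633884127 29.996894001960754 [5.3682 0.5569 0.7147] [0.4991 0.1728 0.0742] 25.575
```

```bash
cat > s5.py <<'E'
from h import *
import cv2
p=get_tcp_pos()
movel(p+.02*n,v=.05); movel(p+.09*n,v=.15); print(get_ft_force(),get_grip_width()*88)
move_pose([.62,-.189,.16],QD)
wait(.3)
a=read_camera("top")[:,:,::-1]; b=read_camera("side")[:,:,::-1]
A=cv2.resize(a[140:210,380:470],None,fx=4,fy=5,interpolation=cv2.INTER_CUBIC)
B=cv2.resize(b[130:200,280:360],None,fx=5,fy=5,interpolation=cv2.INTER_CUBIC)
cv2.imwrite("pics/j.png",np.hstack([A,B])); print(get_time(),get_tcp_pos(),get_ft_force())
E
python3 s5.py
```

```text
[-0.9291  0.2065 -1.686 ] 59.638959941097774
28.35 [ 0.6199 -0.1888  0.16  ] [ 0.1751 -0.7666  0.3038]
```

View pics/j.png

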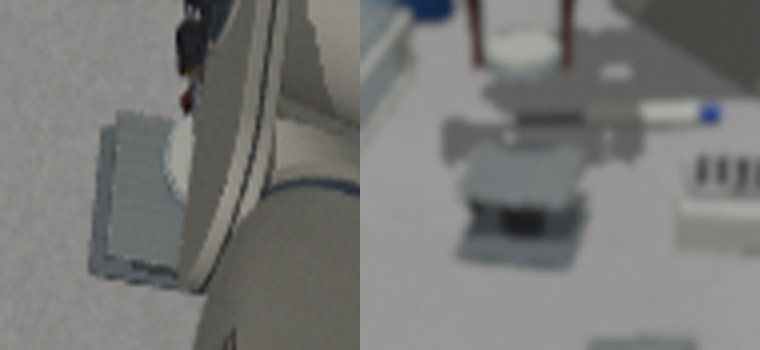

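The side view shows the dish held level between the fingers, base up, above the jack platform. Now I'll feel down for the platform.

```bash
cat > s6.py <<'E'
from h import *
movel([.62,-.189,.092],v=.1); wait(.3); f0=get_ft_force(); print(f0)
for i in range(3):
    s=movel([.62,-.189,.045],v=.012,until_force=2.0)
    wait(.2); f=get_ft_force(); print(s,get_tcp_pos(),f-f0,get_time())
    if not s or f[2]-f0[2]>1: break
E
python3 s6.py
```

```text
[ 0.1058  0.3734 -0.3669]
True [ 0.62   -0.1891  0.0628] [ 0.7177 -1.7186  3.1388] 31.975
```

```bash
cat > s7.py <<'E'
from h import *
import cv2
p=get_tcp_pos(); movel(p+[0,0,.0006],v=.01); print(get_ft_force())
command_gripper(.8); print(get_ft_force(),get_grip_width()*88)
movel(p+[0,0,.1],v=.1); move_pose([.45,-.4,.25],QD)
wait(.3)
a=read_camera("top")[:,:,::-1]; b=read_camera("side")[:,:,::-1]
A=cv2.resize(a[150:210,395:460],None,fx=6,fy=6,interpolation=cv2.INTER_CUBIC)
B=cv2.resize(b[145:205,290:345],None,fx=6,fy=6,interpolation=cv2.INTER_CUBIC)
cv2.imwrite("pics/k.png",np.hstack([A,B])); cv2.imwrite("pics/k2.png",cv2.resize(a,(800,500)));print(get_time(),get_ft_force())
E
python3 s7.py
```

```text
[ 0.4944 -0.7946  2.2811]
[-0.6437 -0.4938 -0.0889] 70.30514738646657
35.3 [ 0.4012 -0.7443  0.2451]
```

View pics/k.png

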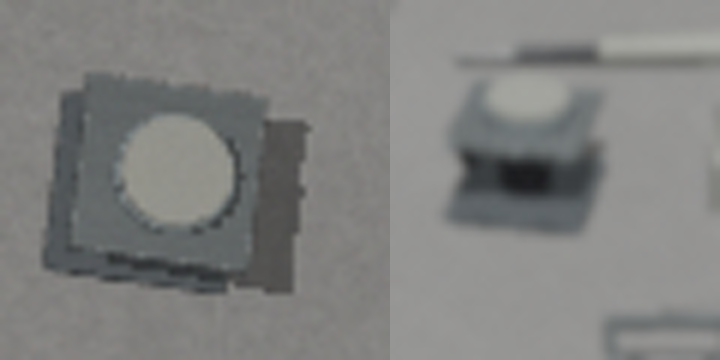

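View pics/k2.png

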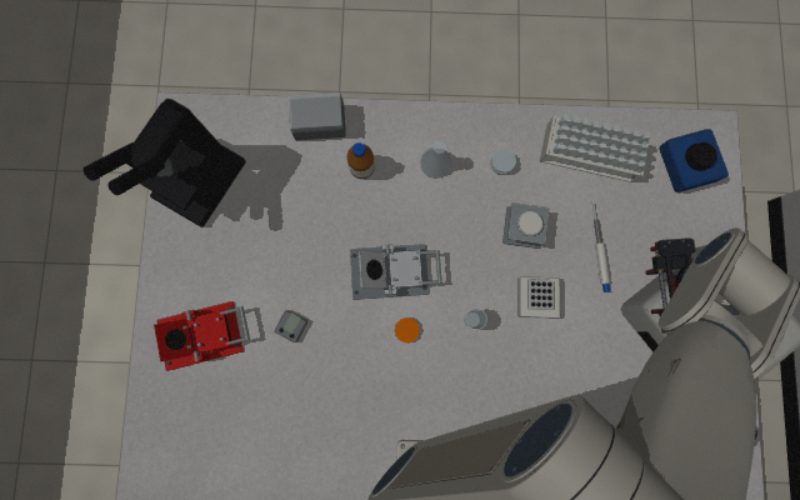

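The dish lies flat, base up, at crop (177,170). Allowing for parallax, that is within about 2 mm of the platform's middle. The leaf is flat and nothing else has moved.

```bash
python3 -c "
from station import *
print(job_done(),get_time())"
```

```text
the job is handed in; nothing more can be done
the job is handed in; nothing more can be done
```

The job is handed in: the dish lies upside down and flat on the platform, within about 2 mm of its middle by the last picture, the leaf is back flat, and nothing else on the bench appears to have moved; the clock stood at about 35 s of the 64 s allowed.

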